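Hang the memo clipboard from the rail with an S-hook

TASK

Take the S-hook with the black sleeve off the desk rail, pass its bare lower end up from below through the hole in the clipboard's hanging tab, and with it hang the clipboard from the rail, clear of the desk and quiet. The tab may stand askew and its angle is not measured, so feel for the hole: work gently, never push hook, tab or rail hard, do not drop the clipboard onto the desk or the loaded hook onto the bar, and leave the other things where they are.

Things in the scene. Friction and masses are not known exactly. Their poses are not given: they have to be found in the camera images.
- stand: Fixed desk rail stand: steel base plate 130 x 330 mm, 8 mm thick, two 12 mm posts 150 mm either side of its middle (not above the bar) and a 10 mm bar between them. Origin under its centre, z up; -x side towards the robot, turned up to 0.2 rad.
- rail_mid (a point): Middle of the stand's 10 mm thick aluminium bar: centre line 305 mm above the desk, running along this point's y axis.
- hook: The S-hook to use, 45 g, flat, in its x-z plane (z up, y across). Origin: centre of its upper loop. Points here as (x, z) mm from it. Upper loop: half circle, radius 20, black vinyl sleeve 9 thick, from the grip (-20, 0) over (0, +20) to its free end (+20, -4), round end down to -8.5: it opens to +x, away from the robot. Hung on the bar, the bar's centre is at (0, +10).
- hook_grip (a point): Middle of the S-hook's straight upright grip part (black 9 mm sleeve, towards the robot), at (-20, -12) in the hook's frame: it runs from 12 mm above to 12 mm below this point. From its foot bare steel wire 5 mm thick slants to (+15, -52), drops to (+15, -75) and goes round the lower bend (half circle, radius 11).
- hook_tip (a point): Very top of the S-hook's upturned bare lower end (round end, wire 5 mm thick), at (-7, -64.5) mm in the hook's frame: on the robot's side of the bend, so the lower bend opens towards the robot, 17 mm wide inside.
- hook_bend (a point): Centre of the wire at the lowest point of the S-hook's lower bend, at (+4, -86) mm in the hook's frame.
- clipboard: Steel memo clipboard, 0.6 kg give or take a quarter, lying face up on the binder. Origin under its centre, x along it, z up. Board 150 mm (x) x 110 mm (y) x 7 mm; pad and flat steel clip on it rise to 22 mm above the origin. Its +x end, away from the robot, sticks out 8 to 16 mm over the binder's edge and carries the hanging tab.
- board_mid (a point): Centre of the clipboard's board, 5 mm above its underside; axes as the clipboard. The tab under it swings stiffly on its rivet (gives at about 1.5 N sideways at the hole) and stands anywhere up to 0.42 rad to either side of the board's x axis. That angle is not measured: see or feel it. Pushed up from below at the hole, the board's end lifts at about 2.6 N.
- tab_rivet (a point): Rivet of the hanging tab, under the clipboard's +x end, at mid thickness of the tab: (+65, 0, +1.5) mm from the clipboard's origin, axes as the clipboard. The tab is a brass plate 3 mm thick, 36 mm wide, reaching 44 mm out from the rivet; its 10 mm through hole is 34 mm from the rivet along the tab. It may stand askew: see board_mid.
- binder: Blue ring binder lying shut, fixed, 220 (x) x 190 x 40 mm, origin under its centre.
- spare: Bystander: another S-hook, red sleeve, hanging on the bar 120 mm to the right of its middle. Origin at the centre of its upper loop.
- calculator: Bystander: grey calculator 135 x 75 x 14 mm lying flat; origin under its centre.
- notepad: Bystander: yellow note block 76 x 76 x 14 mm; origin under its centre.
- stapler: Bystander: black stapler 130 x 34 x 44 mm; origin under its centre.
- mug: Bystander: blue mug 80 mm wide, 95 mm high; origin under its centre.
- pencup: Bystander: dark pen cup 76 mm wide, pens to 156 mm high; origin under its centre.
- board2: Bystander: small brown clipboard 150 x 110 x 14 mm lying flat on the desk; origin under its centre.

How it is judged (in metres and radians):
On the way, in this order (a step that is already met when the one before it is completed fails the run):
1. the black S-hook is taken off the rail, held, more than 100 mm from the bar's middle (contact force between the fingers and hook above 1 N and distance between hook_grip and rail_mid above 0.1 m and contact force between hook and stand below 0.1 N), for 0.1 s.
2. the hook's bare lower end is through the hole of the tab from below, tip above the tab, bend below it, and the tab's weight is felt on the hook (z of hook_tip in the frame of tab_rivet above 0.003 m and z of hook_bend in the frame of tab_rivet below -0.001 m and x of hook_tip in the frame of tab_rivet between 0.022 and 0.042 m and y of hook_tip in the frame of tab_rivet between -0.018 and 0.018 m and contact force between clipboard and hook above 1.5 N), for 0.2 s.
3. the clipboard has been lifted off the binder on the hook (height (world z) of board_mid above 0.1 m and contact force between clipboard and hook above 1.5 N and angle between board_mid's own z axis and vertical above 1.1 rad and contact force between the fingers and hook above 1 N), for 0.2 s.
At the end, for the whole second after the job is handed in: The black S-hook hangs on the bar by its upper loop, released, its grip 12 to 34 mm below the bar's centre line; the clipboard hangs from it by its tab, long side within 0.3 rad of upright, centre more than 90 mm above the desk, at most swaying a little (under 0.15 m/s) (contact force between hook and stand above 2 N and contact force between clipboard and hook above 1.5 N and z of hook_grip in the frame of rail_mid between -0.034 and -0.012 m and x of hook_grip in the frame of rail_mid between -0.032 and 0.032 m and y of hook_grip in the frame of rail_mid between -0.15 and 0.15 m and angle between board_mid's own x axis and vertical below 0.3 rad and height (world z) of board_mid above 0.09 m and linear speed of clipboard below 0.15 m/s); the robot touches nothing.
It fails at once if the hook pushes or jerks the clipboard with more than 18 N (contact force between hook and clipboard above 18 N).
It fails at once if the hook is pressed on the rail stand with more than 25 N (contact force between hook and stand above 25 N).
It fails at once if the clipboard drops to the desk (height (world z) of board_mid below 0.035 m).
It fails at once if a bystander is moved by more than 30 mm (distance of any of spare, calculator, notepad, stapler, mug, pencup, board2 from where it was at the start of the episode above 0.03 m).
It also fails if it takes over 72 s, if anything falls off the work surface, if the arm or the gripper's body presses on something with over 40 N, if the wrist force passes 120 N, or if a joint passes its speed limit or range.

ROBOT

A 6-joint arm with a two-finger parallel gripper is mounted at the origin on the work surface. World frame = base frame: x ahead of the robot, y to its left, z up, the work surface at z = 0. Lengths are in mm, angles in rad, forces in N, time in s.
With the tool pointing down it reaches from about 325 to 900 mm from the base axis. Payload 6.1 kg.
Tool frame: the origin (TCP) lies on the centre line of the jaws, within the pads' length; the fingertips stand 17 mm ahead of it and the grasp point (between the pads) lies 2 mm behind it; z points along the fingers, y is the direction in which the jaws open and shut (so a half turn about z gives the same grasp; the last joint's range is limited). The gripper opens to 87 mm and grips with 3 to 60 N. Pads are 19 mm wide; open, the fingers measure 117 mm over their backs; the gripper's body (75 mm by 190 mm) begins 51 mm behind the grasp point.
Start: joints at [1.091, 0.22, 1.526, -0, 1.395, -0.126], TCP at [216.539, 586.282, 239.538] pointing down, gripper open.
Joint ranges: [-2.98, 2.98], [-0.91, 2.08], [0.09, 2.57], [-1.24, 4.39], [0.2, 2.65], [-2.68, 2.68]. Speed limits (rad/s): [2.57, 2.57, 3.01, 3.14, 3.14, 3.14].

INTERFACE

Orientations are given as a unit quaternion [w, x, y, z].
In Python, from workcell import robot gives the robot as it stands.
- The arm moves only by the shell command python3 -m handwheel 'ROWS' [OPENING] [FORCE]. ROWS is JSON, a list of rows, each an object of numbers: "x", "y", "z": the shift along the tool's x, y, z in mm; "spin": the turn about the tool's z in degrees. A call has 1 to 12 rows; each row is the pose to reach, as a shift and turn from the pose commanded when the call began, along the tool's axes at that moment; what a row does not reach only later rows make up. A row lasts 1/8 s, in which the tool goes at most 62.5 mm and 10.7 degrees, less where a joint would pass 70% of its speed; a pose out of reach is approached as far as the arm can. A call with a gripper value outside its range is refused whole. OPENING is the opening, from 0 (shut) to 1 (fully open), set as the call begins (- or left out, the last holds). The fingers move at their own pace and stop on an object; FORCE is the grip in N (left out, the last holds). Time passes only in rows, so rows that repeat a pose let the fingers close. It gives the time, the measured TCP pose, the force and the opening at its end, in the units of the state.
- robot.state(): the state, without advancing time (a new reading comes with each control period).
- robot.snapshot(name): name is "side" or "top"; returns the picture (384x512x3 uint8, red, green, blue); there is no depth.
- robot.calibration(name): a dict with "camera_matrix" (3x3 intrinsics, pixels), "origin" and "orientation" of the camera in the world. Camera axes: x right, y up, looking along -z (the intrinsics and any distortion apply to the point x, -y, -z); pixel columns grow to the right and rows downward; lengths in mm; the calibration is good to about 2 mm. A picture is of the moment at which its call begins. calibration takes no time and is no camera call.
- robot.job_done(): hands the job in, once; it reports no verdict.
The state is a dict: "time_s": time; "joint_pos": joint angles; "joint_vel": joint speeds; "tau": joint torques, N m; "ee_pos": TCP position; "eef_rot": TCP orientation; "ft_force": force on the tool from outside, world axes, zero at the start; "ft_torque": the same for the moment, N m; "width": opening from 0.0 (shut) to 1.0 (fully open).
Only numpy, scipy, OpenCV 4.12 (cv2) and the standard library are available. Lean on these libraries where they do the work, as an engineer would, in place of code of your own. Each camera call takes 0.05 s, during which the arm holds its last target. There are 200 camera calls.

## Working session

There is one attempt and no reset: what is moved stays moved. The work goes in short steps, Python scripts to look and compute and a shell command to move; the robot and the scene stay as the last step left them, time stands still between calls to the robot, and variables do not carry over. Pictures are saved under pics/ and viewed, about 8 in all and at most 12, crops included, and the job is handed in when it is done.

```bash
ls; mkdir -p pics
python3 - <<'E'
from workcell import robot
import cv2,numpy as np
s=robot.state();print({k:np.round(v,3).tolist() for k,v in s.items()})
for n in("side","top"):
    im=robot.snapshot(n);cv2.imwrite(f"pics/{n}0.png",im[:,:,::-1])
    c=robot.calibration(n);print(n,{k:np.round(v,4).tolist() if not isinstance(v,str) else v for k,v in c.items()})
E
```

```text
pics
{'time_s': 0.0, 'joint_pos': [1.091, 0.221, 1.528, 0.0, 1.395, -0.126], 'joint_vel': [-0.001, -0.002, -0.0, -0.002, 0.001, 0.001], 'tau': [0.001, -49.461, -38.737, 0.07, 0.057, -0.0], 'ee_pos': [216.27, 585.759, 238.439], 'eef_rot': [-0.0, 0.176, 0.984, -0.001], 'ft_force': [0.789, -0.602, 0.511], 'ft_torque': [0.001, 0.035, 0.064], 'width': 1.0}
side {'camera_matrix': [[373.1803, 0.0, 255.056], [0.0, 373.1803, 195.5888], [0.0, 0.0, 1.0]], 'origin': [101.3709, -796.653, 957.4783], 'orientation': [0.8715, 0.4164, -0.1139, -0.2326]}
top {'camera_matrix': [[379.1842, 0.0, 255.5361], [0.0, 379.1842, 191.8878], [0.0, 0.0, 1.0]], 'origin': [344.2825, 11.2594, 1572.2139], 'orientation': [-0.7034, -0.0554, 0.0674, 0.7054]}
```

View pics/side0.png

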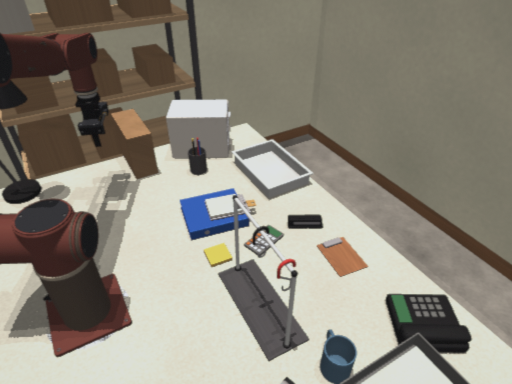

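View pics/top0.png

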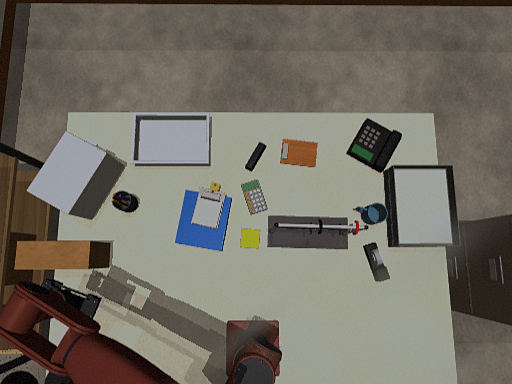

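The two views show the bar, with the black hook at top (320,226) / side (262,235). The clipboard is on the blue binder at top (208,210), with the brass tab at (215,187). I'll zoom in on both.

```bash
cat > h.py <<'E'
import cv2,numpy as np
from workcell import robot
from scipy.spatial.transform import Rotation as R
def cam(n):
    c=robot.calibration(n);q=np.array(c["orientation"])
    return np.array(c["camera_matrix"]),np.array(c["origin"]),R.from_quat(np.r_[q[1:],q[0]]).as_matrix()
def ray(n,u,v):
    K,o,M=cam(n);d=np.linalg.solve(K,[u,v,1.]);return o,M@np.array([d[0],-d[1],-d[2]])
def plane(n,u,v,z):
    o,d=ray(n,u,v);return o+d*(z-o[2])/d[2]
def proj(n,P):
    K,o,M=cam(n);p=M.T@(np.asarray(P,float)-o);p=K@np.array([p[0],-p[1],-p[2]]);return p[:2]/p[2]
def tri(a,b):
    (o1,d1),(o2,d2)=ray("top",*a),ray("side",*b)
    s=np.linalg.lstsq(np.c_[d1,-d2],o2-o1,rcond=None)[0];p,q=o1+d1*s[0],o2+d2*s[1]
    return (p+q)/2,np.linalg.norm(p-q)
def crop(im,x,y,w,h,k):
    return cv2.resize(im[y:y+h,x:x+w],None,fx=k,fy=k,interpolation=cv2.INTER_CUBIC)
E
python3 - <<'E'
import cv2,numpy as np
from h import crop
t=cv2.imread("pics/top0.png");s=cv2.imread("pics/side0.png")
a=crop(t,170,175,66,50,6);b=crop(t,262,205,66,50,6)
c=crop(s,175,180,88,66,4.5);d=crop(s,225,190,88,66,4.5)
a2=crop(t,300,205,66,50,6)
cv2.imwrite("pics/z0.png",np.vstack([np.hstack([a,a2]),np.hstack([c,d])[:, :792]]))
E
```

```text
(no output)
```

View pics/z0.png

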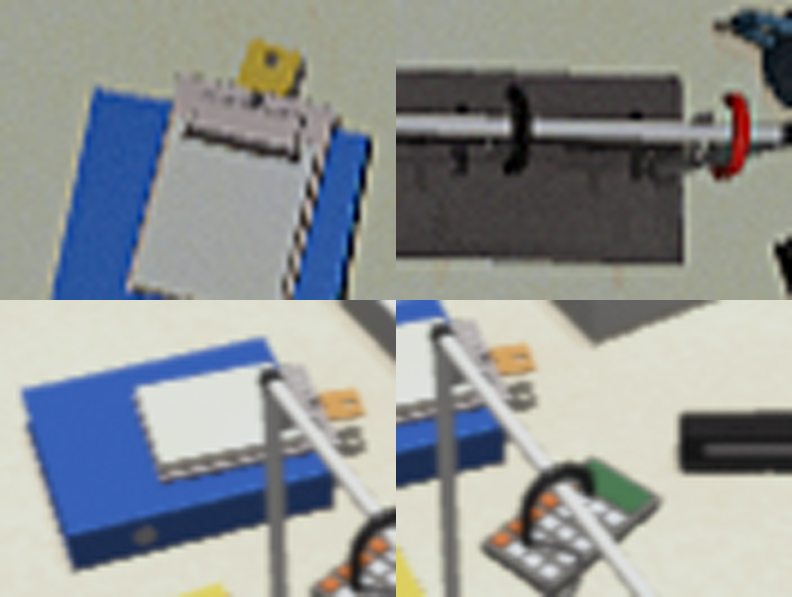

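The montage shows the hole at about top px (215.2,184.7), with the tab nearly in line with the board. The black hook crosses the bar at top px (320.3,226). Next I'll turn these into positions.

Run:
```python
from h import *
t=cv2.imread("pics/top0.png");s=cv2.imread("pics/side0.png")
def blob(im,lo,hi,box):
    x,y,w,h=box;m=cv2.inRange(cv2.cvtColor(im[y:y+h,x:x+w],cv2.COLOR_BGR2HSV),lo,hi)
    v,u=np.nonzero(m);return u+x+0.,v+y+0.
# tab
u,v=blob(t,(15,90,90),(35,255,255),(205,175,25,20));P=np.array([plane("top",a,b,43) for a,b in zip(u,v)])
print("tab n",len(u),"c",P.mean(0).round(1)); q=P[:,:2]-P[:,:2].mean(0);print(cv2.minAreaRect(P[:,:2].astype(np.float32)))
g=cv2.cvtColor(t,cv2.COLOR_BGR2GRAY);print(g[180:194,208:224])
off=lambda a,b,x,y,k:((a+.5)/k-.5+x,(b+.5)/k-.5+y)
print("hole",plane("top",*off(271,58,170,175,6),43).round(1))
print("hole side",plane("side",*off(339,407-300,175,180,4.5),43).round(1),plane("side",*off(518-396,358-300,225,190,4.5),43).round(1))
for nm,p,z in(("endL",(177,73),62),("endR",(338,117),62),("padL",(187,125),55),("padBL",(133,288),55)):
    print(nm,plane("top",*off(*p,170,175,6),z).round(1))
# blue binder
u,v=blob(t,(100,150,80),(125,255,255),(165,180,75,80));c=np.array([plane("top",a,b,40)[:2] for a,b in zip(u,v)],np.float32)
print("binder",cv2.minAreaRect(c))
# bar centre rows by brightness in gap columns
cs=[];
for col in list(range(282,314))+list(range(327,350)):
    k=g[218:236,col].astype(float);w=np.clip(k-130,0,None);cs.append((col,218+(w*np.arange(18)).sum()/w.sum()))
cs=np.array(cs);B=np.array([plane("top",a,b,307)[:2] for a,b in cs]);
f=np.polyfit(B[:,1],B[:,0],1);r=B[:,0]-np.polyval(f,B[:,1]);k=abs(r)<3;f=np.polyfit(B[k,1],B[k,0],1)
print("bar x=",f,"yaw",np.arctan(-f[0]),r.std(),k.sum())
m=cv2.inRange(t[216:236,312:328],(0,0,0),(45,45,45));v,u=np.nonzero(m);print("hook px",u.min()+312,u.max()+312,v.min()+216,v.max()+216,u.mean()+312,v.mean()+216)
print("hook at",plane("top",u.mean()+312,v.mean()+216,310).round(1))
u,v=blob(t,(0,150,80),(8,255,255),(350,215,12,22));print("spare",plane("top",u.mean(),v.mean(),310).round(1))
```

```text
tab n 72 c [638.  153.6  43. ]
((638.1260986328125, 153.32606506347656), (36.51347351074219, 35.67171096801758), 72.52861022949219)
[[157 158 164 160 161 159 159 160 160 159 160 159 160 160 159 158]
 [157 158 158 157 150 147 160 162 160 162 160 161 160 157 159 158]
 [163 158 161 147 139 137 149 151 153 159 162 157 162 160 162 156]
 [161 161 162 139 135 138 113 108 133 146 151 146 165 160 160 159]
 [158 162 159 135 137 143  83  70 112 135 139 136 141 162 159 159]
 [160 162 147 134 139 141  88  76 131 140 137 130 102 163 160 158]
 [162 161 135 138 137 138 129 121 142 136 141 102  83 166 161 160]
 [164 161 132 135 134 137 137 142 136 138 146  66  70 163 162 160]
 [132 149 132 136 139 136 136 135 133 139 133  65 131 165 161 160]
 [130 149 145 142 120 141 139 137 139 142  94  76 169 167 160 158]
 [147 155 150 139  79  98 136 115 139  98  56  66 170 164 162 160]
 [101 138 129 114  53  47 150 133 149 125 108 122 167 134 162 161]
 [122 147 116  97  50  89 136 159 154 154 146 151 155 134 156 156]
 [146 149 142 134 125 144 115 129 124 104 136 129 151 149 146 149]]
hole [645.1 151.8  43. ]
hole side [632.6 152.9  43. ] [641.1 154.1  43. ]
endL [631.1 213.2  62. ]
endR [600.8 104.5  62. ]
padL [596.7 206.6  55. ]
padBL [486.8 240.2  55. ]
binder ((499.52545166015625, 197.31768798828125), (188.76446533203125, 216.16754150390625), 80.0258560180664)
bar x= [3.18652660e-02 4.59083673e+02] yaw -0.03185448731073368 1.346490364516414 53
hook px 312 327 219 233 319.66101694915255 226.4915254237288
hook at [ 448.6 -224.2  310. ]
spare [ 446.4 -348.5  310. ]
```

```bash
cat >> h.py <<'E'
def tool():
    s=robot.state();q=s["eef_rot"];return s,np.array(s["ee_pos"]),R.from_quat([*q[1:],q[0]]).as_matrix()
def go(P,yaw=None):
    """tool-frame shift (mm) to world P; spin (deg) so that tool -x has world yaw `yaw`"""
    s,p,M=tool();d=M.T@(np.array(P)-p);y=np.arctan2(-M[1,0],-M[0,0])
    print("t",round(s["time_s"],2),"at",p.round(1),"yaw",round(y,3),"F",np.round(s["ft_force"],2),"w",round(s["width"],3),"-> d",d.round(1),"spin",None if yaw is None else round(np.degrees(y-yaw),1))
E
python3 - <<'E'
from h import *
go((420,100,330),-0.032)
s=cv2.imread("pics/side0.png")
for y in np.arange(-370,-80,1.5):
    cv2.circle(s,tuple(int(round(a*1)) for a in proj("side",(459.1+.0319*y,y,305))),0,(0,0,255),-1)
for p in [(432,-223.4,295),(432,-223.4,271),(452,-224,319),(472,-224.6,289)]:
    print(p,proj("side",p).round(1)); a=proj("side",p).round().astype(int); s[a[1],a[0]]=(0,255,0)
a=proj("side",(645,152,43)).round().astype(int);s[a[1],a[0]]=(0,255,0)
cv2.imwrite("pics/z1.png",np.hstack([crop(s,225,190,66,100,6),crop(s,220,175,66,100,6)]))
E
```

```text
t 0.1 at [216.3 585.8 238.6] yaw -0.354 F [-0.47  0.39 -0.48] w 1.0 -> d [-359.4 -385.3  -90.9] spin -18.4
(432, -223.4, 295) [253.6 236. ]
(432, -223.4, 271) [253.5 242.7]
(452, -224, 319) [260.7 226.4]
(472, -224.6, 289) [267.4 232.4]
```

View pics/z1.png

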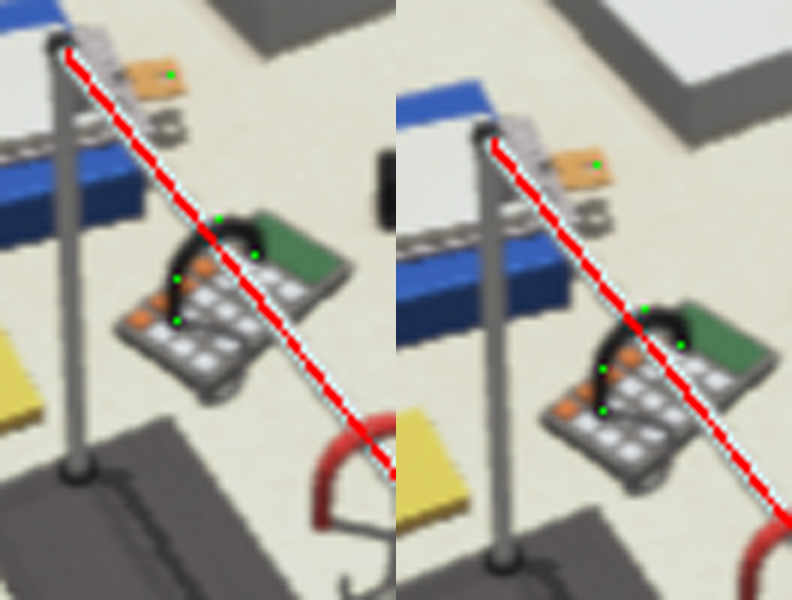

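The projected bar line and hook points lie on the real ones in the side view. The hole estimate is within about 1.5 px. Now moving.

```bash
r='{"x":-360,"y":-385,"z":-90,"spin":-18.4}'; python3 -m handwheel '[{"x":-360,"y":-385,"z":-90,"spin":-18.4},{"x":-360,"y":-385,"z":-90,"spin":-18.4},{"x":-360,"y":-385,"z":-90,"spin":-18.4},{"x":-360,"y":-385,"z":-90,"spin":-18.4},{"x":-360,"y":-385,"z":-90,"spin":-18.4},{"x":-360,"y":-385,"z":-90,"spin":-18.4},{"x":-360,"y":-385,"z":-90,"spin":-18.4},{"x":-360,"y":-385,"z":-90,"spin":-18.4},{"x":-360,"y":-385,"z":-90,"spin":-18.4},{"x":-360,"y":-385,"z":-90,"spin":-18.4},{"x":-360,"y":-385,"z":-90,"spin":-18.4}]' 0.6 40; python3 -c "
from h import *
go((350,-221,284),-0.032)"
```

```text
time_s: 1.48
ee_pos: [420.5, 100.7, 329.1]
eef_rot: [-0.001, 0.017, 1.0, 0.0]
ft_force: [0.1, 0.7, -0.4]
width: 0.6
t 1.48 at [420.5 100.7 329.1] yaw -0.033 F [ 0.12  0.72 -0.42] w 0.6 -> d [  59.8 -323.9   45. ] spin -0.1
```

```bash
python3 -m handwheel '[{"x":60,"y":-324,"z":45},{"x":60,"y":-324,"z":45},{"x":60,"y":-324,"z":45},{"x":60,"y":-324,"z":45},{"x":60,"y":-324,"z":45},{"x":60,"y":-324,"z":45},{"x":60,"y":-324,"z":45},{"x":60,"y":-324,"z":45}]'
python3 - <<'E'
from h import *
go((430.5,-223.4,284),-0.032)
s=robot.snapshot("side")[:,:,::-1].copy();t=robot.snapshot("top")[:,:,::-1].copy()
_,p,M=tool();print(proj("side",p+[0,0,-17]),proj("top",p))
cv2.imwrite("pics/z2.png",np.hstack([crop(s,215,180,80,100,5),crop(t,280,200,80,100,5)]))
E
```

```text
t 1.48 at [420.5 100.7 329.1] yaw -0.033 F [ 0.12  0.72 -0.42] w 0.6 -> d [ -20.8 -323.6   44.9] spin -0.1
[197.08617839 167.35086788] [221.45533043 234.96827623]invalid input at $[0]: expected keys x, y, z, spin
```

View pics/z2.png

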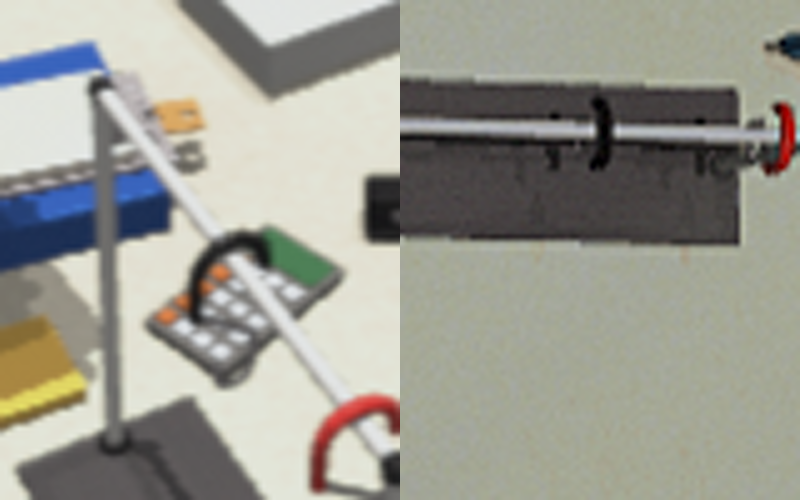

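That move was refused because every row needs all four keys, so the picture shows an unchanged scene (5 viewed). Repeating it with spin included.

```bash
python3 -m handwheel '[{"x":60,"y":-324,"z":45,"spin":0},{"x":60,"y":-324,"z":45,"spin":0},{"x":60,"y":-324,"z":45,"spin":0},{"x":60,"y":-324,"z":45,"spin":0},{"x":60,"y":-324,"z":45,"spin":0},{"x":60,"y":-324,"z":45,"spin":0},{"x":60,"y":-324,"z":45,"spin":0},{"x":60,"y":-324,"z":45,"spin":0}]'
python3 - <<'E'
from h import *
go((430.5,-223.4,284),-0.032)
s=robot.snapshot("side")[:,:,::-1].copy();t=robot.snapshot("top")[:,:,::-1].copy()
_,p,M=tool();print((proj("side",p+[0,0,-17])-[215,180])*5)
cv2.imwrite("pics/z3.png",np.hstack([crop(s,215,180,80,100,5),crop(t,280,200,80,100,5)]))
E
```

```text
time_s: 2.58
ee_pos: [350.8, -220.2, 284.5]
eef_rot: [0.0, 0.016, 1.0, 0.0]
ft_force: [0.3, 0.5, -0.1]
width: 0.602
t 2.58 at [ 350.8 -220.2  284.5] yaw -0.031 F [ 0.34  0.48 -0.06] w 0.602 -> d [-79.7  -0.7   0.6] spin 0.1
[ 46.56993434 373.51462443]
```

View pics/z3.png

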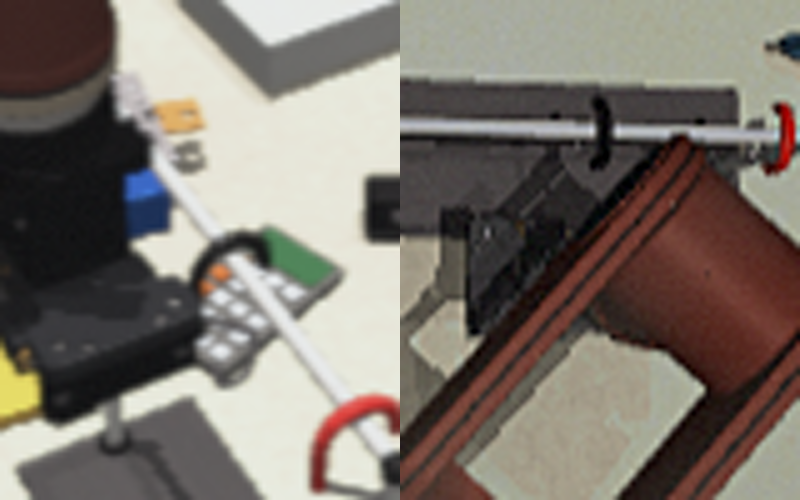

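```bash
python3 -m handwheel '[{"x":-20,"y":-1,"z":0,"spin":0},{"x":-40,"y":-1,"z":0,"spin":0},{"x":-55,"y":-1,"z":0,"spin":0},{"x":-65,"y":-1,"z":0,"spin":0},{"x":-72,"y":-1,"z":0,"spin":0},{"x":-78,"y":-1,"z":0,"spin":0},{"x":-78,"y":-1,"z":0,"spin":0}]'; python3 -m handwheel '[{"x":0,"y":0,"z":0,"spin":0},{"x":0,"y":0,"z":0,"spin":0},{"x":0,"y":0,"z":0,"spin":0},{"x":0,"y":0,"z":0,"spin":0},{"x":0,"y":0,"z":0,"spin":0},{"x":0,"y":0,"z":0,"spin":0}]' 0 12; python3 -m handwheel '[{"x":0,"y":0,"z":0,"spin":0},{"x":0,"y":0,"z":0,"spin":0}]' 0 45
```

```text
time_s: 3.55
ee_pos: [428.3, -225.0, 284.5]
eef_rot: [-0.0, 0.016, 1.0, 0.0]
ft_force: [-0.4, -0.3, -0.7]
width: 0.602
time_s: 4.3
ee_pos: [428.2, -225.0, 284.6]
eef_rot: [-0.0, 0.016, 1.0, -0.0]
ft_force: [0.9, -0.4, 0.4]
width: 0.097
time_s: 4.55
ee_pos: [428.2, -225.1, 284.6]
eef_rot: [0.0, 0.016, 1.0, -0.0]
ft_force: [-0.5, -1.3, -0.1]
width: 0.094
```

```bash
python3 -m handwheel '[{"x":0,"y":0,"z":-5,"spin":0},{"x":0,"y":0,"z":-12,"spin":0},{"x":0,"y":0,"z":-20,"spin":0},{"x":0,"y":0,"z":-28,"spin":0},{"x":0,"y":0,"z":-29,"spin":0}]'; python3 -m handwheel '[{"x":8,"y":0,"z":0,"spin":0},{"x":20,"y":0,"z":0,"spin":0},{"x":40,"y":0,"z":0,"spin":0},{"x":65,"y":0,"z":0,"spin":0},{"x":85,"y":0,"z":0,"spin":0},{"x":95,"y":0,"z":0,"spin":0},{"x":95,"y":0,"z":0,"spin":0}]';python3 -c "
from h import *
go((420,0,330),-0.29)
robot.snapshot('side')
s=robot.snapshot('side')[:,:,::-1];cv2.imwrite('pics/s4.png',crop(s,170,170,100,100,5))"
```

```text
time_s: 5.18
ee_pos: [428.6, -225.3, 314.6]
eef_rot: [0.001, 0.016, 1.0, -0.0]
ft_force: [0.4, -0.7, -1.3]
width: 0.091
time_s: 6.05
ee_pos: [332.8, -222.0, 313.6]
eef_rot: [0.0, 0.017, 1.0, -0.0]
ft_force: [1.1, 0.1, -1.1]
width: 0.092
t 6.05 at [ 332.8 -222.   313.6] yaw -0.034 F [ 1.09  0.09 -1.05] w 0.092 -> d [-79.6 224.8 -16.4] spin 14.7
```

View pics/s4.png

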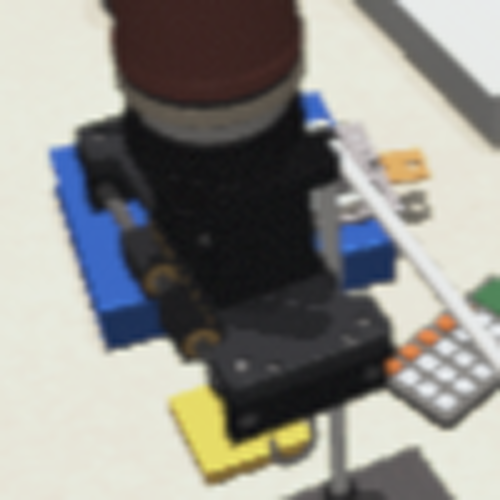

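Picture 7 shows the hook off the bar with the gripper holding it. Next is the move towards the tab, going via a high waypoint.

```bash
python3 -m handwheel '[{"x":-80,"y":225,"z":-30,"spin":14.6},{"x":-80,"y":225,"z":-30,"spin":14.6},{"x":-80,"y":225,"z":-30,"spin":14.6},{"x":-80,"y":225,"z":-30,"spin":14.6},{"x":-80,"y":225,"z":-30,"spin":14.6},{"x":-80,"y":225,"z":-30,"spin":14.6},{"x":-80,"y":225,"z":-30,"spin":14.6}]'; python3 -c "
from h import *
go((671.5,143.6,220),-0.30)"
```

```text
time_s: 7.02
ee_pos: [420.4, -0.9, 343.1]
eef_rot: [-0.0, 0.144, 0.99, -0.0]
ft_force: [-0.5, -0.3, -0.7]
width: 0.088
t 7.03 at [420.4  -0.9 343.1] yaw -0.289 F [-0.45 -0.3  -0.66] w 0.088 -> d [-199.5  210.2  122.9] spin 0.6
```

```bash
python3 -m handwheel '[{"x":-199.5,"y":210,"z":123,"spin":0.6},{"x":-199.5,"y":210,"z":123,"spin":0.6},{"x":-199.5,"y":210,"z":123,"spin":0.6},{"x":-199.5,"y":210,"z":123,"spin":0.6},{"x":-199.5,"y":210,"z":123,"spin":0.6},{"x":-199.5,"y":210,"z":123,"spin":0.6},{"x":-199.5,"y":210,"z":123,"spin":0.6},{"x":-199.5,"y":210,"z":123,"spin":0.6}]'; python3 -m handwheel '[{"x":0,"y":0,"z":50,"spin":0},{"x":0,"y":0,"z":90,"spin":0},{"x":0,"y":0,"z":115,"spin":0},{"x":0,"y":0,"z":128,"spin":0},{"x":0,"y":0,"z":133,"spin":0},{"x":0,"y":0,"z":133,"spin":0}]'
python3 - <<'E'
from h import *
go((628.5,156.9,87),-0.30)
_,p,M=tool();ax=-M[:,0]
s=robot.snapshot("side")[:,:,::-1].copy();t=robot.snapshot("top")[:,:,::-1].copy()
for nm,P in(("tip",p+16.7*ax+[0,0,-54.1]),("bend",p+27.7*ax+[0,0,-75.6])):
  print(nm,P.round(1),((proj("side",P)-[220,175])*6).round())
cv2.imwrite("pics/z5.png",np.hstack([crop(s,220,175,66,66,6),crop(t,190,165,66,66,6)]))
E
```

```text
time_s: 8.02
ee_pos: [671.8, 143.6, 223.1]
eef_rot: [0.002, 0.149, 0.989, 0.0]
ft_force: [0.0, 0.0, -0.2]
width: 0.09
time_s: 8.78
ee_pos: [672.2, 145.0, 89.2]
eef_rot: [0.001, 0.149, 0.989, 0.0]
ft_force: [-0.6, 0.3, -0.7]
width: 0.093
t 8.78 at [672.2 145.   89.2] yaw -0.298 F [-0.64  0.29 -0.71] w 0.093 -> d [45.2 -1.5  2.1] spin 0.1
tip [688.2 140.1  35.1] [265. 163.]
bend [698.7 136.9  13.6] [280. 186.]
```

View pics/z5.png

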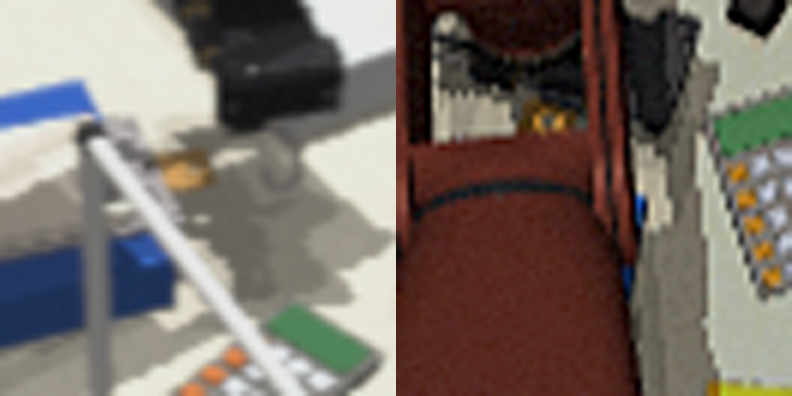

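Picture 8: the side view shows the bend at about (282,185) in the crop and the tip at about (266,165), both where predicted. I'll measure the tab in the clean original side image too.

Run:
```python
from h import *
s=cv2.imread("pics/side0.png");x,y,w,h=240,195,22,20
hs=cv2.cvtColor(s[y:y+h,x:x+w],cv2.COLOR_BGR2HSV);m=cv2.inRange(hs,(8,70,120),(28,255,255))
v,u=np.nonzero(m);P=np.array([plane("side",a+x,b+y,43)[:2] for a,b in zip(u,v)],np.float32)
print(m//255);print(P.mean(0),cv2.minAreaRect(P),len(u))
print(cv2.cvtColor(s,cv2.COLOR_BGR2GRAY)[199:210,244:258])
```

```text
[[0 0 0 0 0 0 0 0 0 0 0 0 0 0 0 0 0 0 0 0 0 0]
 [0 0 0 0 0 0 0 0 0 0 0 0 0 0 0 0 0 0 0 0 0 0]
 [0 0 0 0 0 0 0 0 0 0 0 0 0 0 0 0 0 0 0 0 0 0]
 [0 0 0 0 0 0 0 0 0 0 0 0 0 0 0 0 0 0 0 0 0 0]
 [0 0 0 0 0 0 0 0 0 0 0 0 0 0 0 0 0 0 0 0 0 0]
 [0 0 0 0 0 0 0 1 1 1 1 1 1 1 0 0 0 0 0 0 0 0]
 [0 0 0 0 0 0 1 1 1 1 1 1 1 1 1 0 0 0 0 0 0 0]
 [0 0 0 0 0 0 1 1 1 1 1 1 1 1 1 0 0 0 0 0 0 0]
 [0 0 0 0 0 0 0 1 1 1 1 1 1 1 1 1 0 0 0 0 0 0]
 [0 0 0 0 0 0 0 1 1 1 1 1 1 1 1 1 0 0 0 0 0 0]
 [0 0 0 0 0 0 0 0 1 1 1 1 1 1 1 1 0 0 0 0 0 0]
 [0 0 0 0 0 0 0 0 1 1 1 1 0 0 0 0 0 0 0 0 0 0]
 [0 0 0 0 0 0 0 0 0 0 0 0 0 0 0 0 0 0 0 0 0 0]
 [0 0 0 0 0 0 0 0 0 0 0 0 0 0 0 0 0 0 0 0 0 0]
 [0 0 0 0 0 0 0 0 0 0 0 0 0 0 0 0 0 0 0 0 0 0]
 [0 0 0 0 0 0 0 0 0 0 0 0 0 0 0 0 0 0 0 0 0 0]
 [0 0 0 0 0 0 0 0 0 0 0 0 0 0 0 0 0 0 0 0 0 0]
 [0 0 0 0 0 0 0 0 0 0 0 0 0 0 0 0 0 0 0 0 0 0]
 [0 0 0 0 0 0 0 0 0 0 0 0 0 0 0 0 0 0 0 0 0 0]
 [0 0 0 0 0 0 0 0 0 0 0 0 0 0 0 0 0 0 0 0 0 0]]
[636.24    154.92055] ((636.975830078125, 155.60670471191406), (38.6634521484375, 30.939605712890625), 78.75040435791016) 55
[[193 209 216 214 214 214 214 212 205 204 213 218 218 218]
 [183 194 197 193 187 183 182 183 180 182 199 215 217 216]
 [164 155 161 175 174 172 171 170 169 169 185 207 216 217]
 [112 118 145 165 170 170 162 154 147 141 167 201 214 216]
 [125 133 151 152 169 171 170 172 178 173 172 194 213 216]
 [158 160 170 168 171 170 170 172 171 169 168 183 205 216]
 [175 174 175 172 166 165 167 167 162 150 147 167 200 215]
 [154 149 169 165 148 145 156 160 161 170 193 209 214 216]
 [194 154 156 174 188 202 206 204 201 204 211 215 217 217]
 [218 187 158 171 180 190 189 169 141 138 151 188 214 217]
 [220 217 198 177 179 165 126 112 108 113 131 181 214 217]]
```

```bash
python3 -m handwheel '[{"x":0,"y":-1.3,"z":2,"spin":0},{"x":10,"y":-1.3,"z":2,"spin":0},{"x":20,"y":-1.3,"z":2,"spin":0},{"x":30,"y":-1.3,"z":2,"spin":0},{"x":38,"y":-1.3,"z":2,"spin":0},{"x":44,"y":-1.3,"z":2,"spin":0},{"x":46.3,"y":-1.3,"z":2,"spin":0},{"x":46.3,"y":-1.3,"z":2,"spin":0}]'
python3 - <<'E'
from h import *
go((627.5,157.4,87),-0.30)
F=[]
for i in range(4): robot.snapshot("side");F.append(robot.state()["ft_force"])
print(np.round(F,2))
E
```

```text
time_s: 9.88
ee_pos: [626.9, 157.6, 85.7]
eef_rot: [0.0, 0.148, 0.989, 0.0]
ft_force: [-0.1, -0.7, -0.5]
width: 0.091
t 9.88 at [626.9 157.6  85.7] yaw -0.298 F [-0.09 -0.73 -0.47] w 0.091 -> d [-0.7  0.  -1.3] spin 0.1
[[ 0.23 -0.47  0.75]
 [ 0.15 -0.31 -0.64]
 [ 0.5  -0.28  0.13]
 [-0.04  0.24 -1.68]]
```

```bash
cat > f.py <<'E'
from h import *
F=[];p=[]
for i in range(8): robot.snapshot("top");s=robot.state();F.append(s["ft_force"]);p.append(s["ee_pos"])
F=np.array(F);print("F",F.mean(0).round(2),"sd",F.std(0).round(2),"p",np.mean(p,0).round(2),"tipz",round(np.mean(p,0)[2]-54.1,1),"t",s["time_s"])
E
python3 f.py; python3 -m handwheel '[{"x":0,"y":0,"z":-3,"spin":0},{"x":0,"y":0,"z":-5,"spin":0},{"x":0,"y":0,"z":-7,"spin":0},{"x":0,"y":0,"z":-8,"spin":0},{"x":0,"y":0,"z":-9,"spin":0},{"x":0,"y":0,"z":-10,"spin":0},{"x":0,"y":0,"z":-10,"spin":0}]'; python3 f.py
```

```text
F [-0.11 -0.01 -0.35] sd [0.55 0.54 0.39] p [626.9  157.45  85.51] tipz 31.4 t 10.475
time_s: 11.35
ee_pos: [626.8, 157.5, 95.6]
eef_rot: [0.0, 0.148, 0.989, 0.0]
ft_force: [0.5, -0.8, -0.7]
width: 0.092
F [-0.14 -0.06 -0.45] sd [0.39 0.4  0.43] p [626.76 157.52  95.48] tipz 41.4 t 11.75
```

```bash
python3 -m handwheel '[{"x":0,"y":0,"z":-1,"spin":0},{"x":0,"y":0,"z":-2,"spin":0},{"x":0,"y":0,"z":-3,"spin":0},{"x":0,"y":0,"z":-3,"spin":0}]'; python3 f.py;  python3 -m handwheel '[{"x":0,"y":0,"z":-1,"spin":0},{"x":0,"y":0,"z":-2,"spin":0},{"x":0,"y":0,"z":-3,"spin":0},{"x":0,"y":0,"z":-3,"spin":0}]'; python3 f.py
```

```text
time_s: 12.25
ee_pos: [626.9, 157.5, 98.7]
eef_rot: [0.0, 0.148, 0.989, 0.0]
ft_force: [0.3, 0.4, -0.4]
width: 0.091
F [-0.28 -0.06 -0.51] sd [0.39 0.58 0.41] p [626.79 157.52  98.52] tipz 44.4 t 12.65
time_s: 13.15
ee_pos: [626.9, 157.6, 101.7]
eef_rot: [0.0, 0.148, 0.989, 0.0]
ft_force: [0.3, 0.5, -0.5]
width: 0.092
F [ 0.04 -0.03  0.01] sd [0.27 0.67 0.52] p [626.79 157.52 101.52] tipz 47.4 t 13.55
```

No contact yet, so the tip is probably through the hole. I'll check by raising a little more and feeling sideways.

```bash
python3 -m handwheel '[{"x":0,"y":0,"z":-2,"spin":0},{"x":0,"y":0,"z":-4,"spin":0},{"x":0,"y":0,"z":-5,"spin":0},{"x":0,"y":0,"z":-5,"spin":0}]'; python3 f.py;  python3 -m handwheel '[{"x":0,"y":1,"z":0,"spin":0},{"x":0,"y":2,"z":0,"spin":0},{"x":0,"y":3,"z":0,"spin":0},{"x":0,"y":4,"z":0,"spin":0},{"x":0,"y":5,"z":0,"spin":0},{"x":0,"y":5,"z":0,"spin":0}]'; python3 f.py; python3 -c "
from h import *
s=robot.snapshot('side')[:,:,::-1];cv2.imwrite('pics/s6.png',crop(s,225,175,60,50,10))"
```

```text
time_s: 14.05
ee_pos: [626.9, 157.6, 106.7]
eef_rot: [0.0, 0.148, 0.989, 0.0]
ft_force: [-0.5, 1.1, -0.9]
width: 0.087
F [-0.04  0.16 -0.79] sd [0.36 0.6  0.47] p [626.75 157.52 106.48] tipz 52.4 t 14.45
time_s: 15.2
ee_pos: [628.3, 162.4, 106.5]
eef_rot: [-0.0, 0.148, 0.989, -0.0]
ft_force: [-0.8, -1.3, -0.9]
width: 0.093
F [ 0.04 -1.23 -0.61] sd [0.36 0.51 0.49] p [628.24 162.31 106.49] tipz 52.4 t 15.6
```

View pics/s6.png

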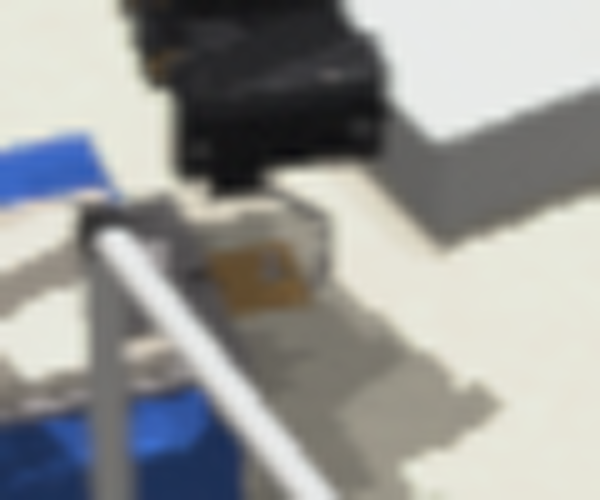

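Picture 9: the tip stands up through the tab at (270,262), with the shank outside it at (318,240), and the tab resists sideways with 1.2 N. It's in the hole, so I'll centre it and take up the weight.

```bash
python3 -m handwheel '[{"x":0,"y":-1.5,"z":0,"spin":0},{"x":0,"y":-2.5,"z":-2,"spin":0},{"x":0,"y":-2.5,"z":-4,"spin":0},{"x":0,"y":-2.5,"z":-6,"spin":0},{"x":0,"y":-2.5,"z":-8,"spin":0},{"x":0,"y":-2.5,"z":-10,"spin":0},{"x":0,"y":-2.5,"z":-12,"spin":0},{"x":0,"y":-2.5,"z":-12,"spin":0}]'; python3 f.py
```

```text
time_s: 16.65
ee_pos: [627.3, 159.9, 118.5]
eef_rot: [-0.0, 0.148, 0.989, -0.0]
ft_force: [-0.7, 0.1, -3.8]
width: 0.089
F [-0.48  0.17 -3.38] sd [0.74 0.41 0.41] p [627.31 159.92 118.34] tipz 64.2 t 17.05
```

```bash
python3 -m handwheel '[{"x":0.5,"y":0,"z":-8,"spin":0},{"x":1.5,"y":0,"z":-17,"spin":0},{"x":2.6,"y":0,"z":-25,"spin":0},{"x":5,"y":0,"z":-35,"spin":0},{"x":8,"y":0,"z":-45,"spin":0},{"x":10.5,"y":0,"z":-54,"spin":0},{"x":15,"y":0,"z":-65,"spin":0},{"x":20,"y":0,"z":-76,"spin":0},{"x":25,"y":0,"z":-85,"spin":0},{"x":31,"y":0,"z":-94,"spin":0},{"x":37,"y":0,"z":-103,"spin":0},{"x":41,"y":0,"z":-107,"spin":0}]'; python3 f.py
```

```text
time_s: 18.55
ee_pos: [588.2, 172.1, 226.4]
eef_rot: [0.0, 0.148, 0.989, 0.0]
ft_force: [-0.1, -1.0, -2.9]
width: 0.092
F [ 0.59  0.1  -3.14] sd [0.56 0.46 0.26] p [588.49 172.02 225.77] tipz 171.7 t 18.95
```

```bash
python3 -m handwheel '[{"x":7,"y":0,"z":-9,"spin":0},{"x":14,"y":0,"z":-18,"spin":0},{"x":21,"y":0,"z":-26,"spin":0},{"x":29,"y":0,"z":-33,"spin":0},{"x":37,"y":0,"z":-39,"spin":0},{"x":46,"y":0,"z":-46,"spin":0},{"x":55,"y":0,"z":-52,"spin":0},{"x":64,"y":0,"z":-57,"spin":0},{"x":73,"y":0,"z":-62,"spin":0},{"x":83,"y":0,"z":-67,"spin":0},{"x":92,"y":0,"z":-71,"spin":0},{"x":98,"y":0,"z":-74,"spin":0}]'; python3 f.py; python3 -m handwheel '[{"x":6,"y":0,"z":-3,"spin":0},{"x":14,"y":0,"z":-7,"spin":0},{"x":20,"y":0,"z":-12,"spin":0},{"x":24,"y":0,"z":-18,"spin":0},{"x":25,"y":0,"z":-24,"spin":0},{"x":25,"y":0,"z":-30,"spin":0},{"x":25,"y":0,"z":-35,"spin":0},{"x":25,"y":0,"z":-38,"spin":0},{"x":25,"y":0,"z":-38,"spin":0},{"x":25,"y":0,"z":-38,"spin":0}]'; python3 f.py;python3 -c "
from h import *
s=robot.snapshot('side')[:,:,::-1];cv2.imwrite('pics/s7.png',crop(s,150,120,150,120,5))"
```

```text
time_s: 20.45
ee_pos: [494.5, 200.9, 299.9]
eef_rot: [0.001, 0.148, 0.989, 0.0]
ft_force: [1.5, -0.3, -7.0]
width: 0.09
F [-0.57  0.17 -7.2 ] sd [0.76 0.36 0.39] p [494.44 200.77 299.54] tipz 245.4 t 20.85
time_s: 22.1
ee_pos: [470.3, 208.1, 337.1]
eef_rot: [-0.001, 0.148, 0.989, -0.0]
ft_force: [-0.8, -0.1, -7.2]
width: 0.091
F [-0.06 -0.05 -7.04] sd [0.99 0.26 0.41] p [470.57 208.04 337.22] tipz 283.1 t 22.5
```

View pics/s7.png

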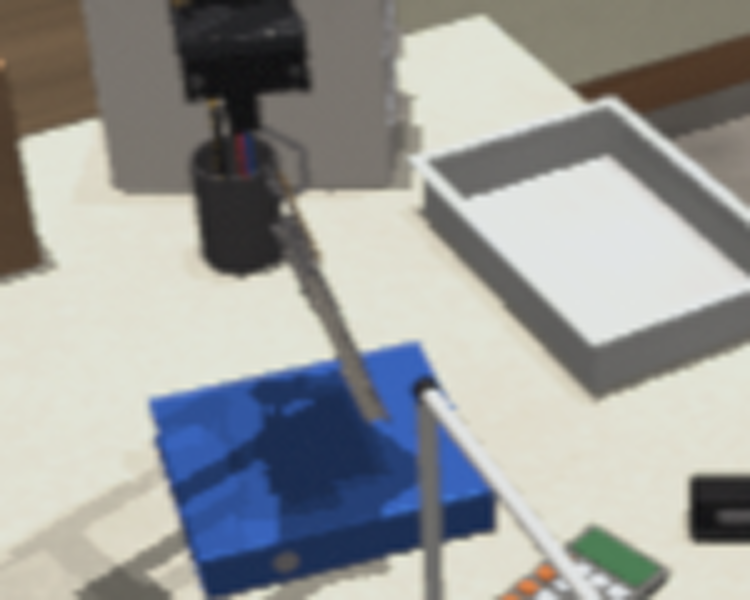

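Picture 10: the clipboard hangs off the binder on the hook at 7 N, edge-on to the camera and tilted, perhaps swinging. I'll check for motion using frame differences and the position of the board's bottom end.

Run:
```python
from h import *
p=None
for i in range(16):
    s=robot.snapshot("side").astype(float)[150:205,195:235]
    # bottom of board vs blue binder: pixels not blue
    blue=(s[:,:,2]>s[:,:,0]*1.6)
    row=s[48]; nb=np.nonzero(~blue[48])[0]
    print(i,None if p is None else round(np.abs(s-p).mean(),2),nb+195 if len(nb)<12 else len(nb)); p=s
```

```text
0 None [220 221 222 223 224 233 234]
1 4.47 [218 219 220 221 222 223 233 234]
2 7.84 [214 215 216 217 218 219 233 234]
3 10.17 [209 210 211 212 213 214 215 216 233 234]
4 10.43 [204 205 206 207 208 209 210 211 212 233 234]
5 8.69 [201 202 203 204 205 206 207 208 209 233 234]
6 5.28 12
7 1.03 12
8 4.41 12
9 7.66 [203 204 205 206 207 208 209 210 211 233 234]
10 9.66 [208 209 210 211 212 213 214 215 233 234]
11 9.64 [213 214 215 216 217 218 233 234]
12 8.0 [217 218 219 220 221 233 234]
13 5.01 [219 220 221 222 223 233 234]
14 1.53 [219 220 221 222 223 233 234]
15 3.64 [218 219 220 221 222 233 234]
```

The board is swinging with a period of about 0.7 s, ±10 px at its foot. I'll carry it to a staging place on the robot's side of the bar using ramps about one period long, then damp the swing there.

```bash
python3 -m handwheel '[{"x":1.6,"y":-3.2,"z":0.5,"spin":-0.4},{"x":4.9,"y":-9.6,"z":1.4,"spin":-1.1},{"x":9.8,"y":-19.1,"z":2.7,"spin":-2.2},{"x":16.3,"y":-31.9,"z":4.5,"spin":-3.6},{"x":24.5,"y":-47.9,"z":6.8,"spin":-5.4},{"x":34.3,"y":-67,"z":9.5,"spin":-7.6},{"x":44.1,"y":-86.1,"z":12.2,"spin":-9.8},{"x":52.3,"y":-102.1,"z":14.5,"spin":-11.6},{"x":58.8,"y":-114.9,"z":16.3,"spin":-13},{"x":63.7,"y":-124.4,"z":17.6,"spin":-14.1},{"x":67,"y":-130.8,"z":18.5,"spin":-14.8},{"x":68.6,"y":-134,"z":19,"spin":-15.2}]'; python3 -c "
from h import *
go((365,-225,317),-0.032)"
```

```text
time_s: 24.85
ee_pos: [365.6, 99.9, 318.6]
eef_rot: [0.0, 0.016, 1.0, 0.0]
ft_force: [-0.4, -0.6, -6.8]
width: 0.09
t 24.85 at [365.6  99.9 318.6] yaw -0.032 F [-0.35 -0.55 -6.79] w 0.09 -> d [  -9.9 -324.7    1.6] spin -0.0
```

```bash
python3 -m handwheel '[{"x":0,"y":-4.5,"z":0,"spin":0},{"x":0,"y":-13.5,"z":0,"spin":0},{"x":0,"y":-27,"z":0,"spin":0},{"x":0,"y":-45,"z":0,"spin":0},{"x":0,"y":-67.5,"z":0,"spin":0},{"x":0,"y":-94.5,"z":0,"spin":0},{"x":0,"y":-121.5,"z":0,"spin":0},{"x":0,"y":-148.5,"z":0,"spin":0},{"x":0,"y":-175.5,"z":0,"spin":0},{"x":0,"y":-202.5,"z":0,"spin":0},{"x":0,"y":-229.5,"z":0,"spin":0},{"x":0,"y":-256.5,"z":0,"spin":0}]';python3 -m handwheel '[{"x":0,"y":-22.5,"z":0,"spin":0},{"x":0,"y":-40.5,"z":0,"spin":0},{"x":0,"y":-54,"z":0,"spin":0},{"x":0,"y":-63,"z":0,"spin":0},{"x":0,"y":-67.5,"z":0,"spin":0}]'
python3 - <<'E'
from h import *
_,p,M=tool();print(p)
fr=[]
for i in range(16):
    fr.append((robot.state()["time_s"],robot.snapshot("side").astype(np.uint8)))
np.savez("fr.npz",t=[a for a,_ in fr],f=np.array([b for _,b in fr]))
P=p-M[:,0]*27.7+[0,0,-75.6];B=P+[0,0,-170]
print("bend px",proj("side",P),"bottom px",proj("side",B),"bottom+10mm x",proj("side",B+[10,0,0]))
cv2.imwrite("pics/s8.png",np.vstack([np.hstack([crop(fr[i][1][:,:,::-1],180,180,100,80,3.9) for i in (0,3)]),np.hstack([crop(fr[i][1][:,:,::-1],180,180,100,80,3.9) for i in (6,9)])])[:600,:800])
E
```

```text
time_s: 26.35
ee_pos: [357.0, -158.0, 318.6]
eef_rot: [-0.0, 0.017, 1.0, -0.0]
ft_force: [-0.0, 0.6, -7.6]
width: 0.09
time_s: 26.98
ee_pos: [355.2, -223.9, 318.5]
eef_rot: [-0.0, 0.016, 1.0, 0.0]
ft_force: [-0.6, -0.4, -7.1]
width: 0.093
[ 355.23352533 -223.94868225  318.49009491]
bend px [236.96501741 257.87191626] bottom px [238.51030751 298.60016047] bottom+10mm x [241.63767502 297.11718071]
```

View pics/s8.png

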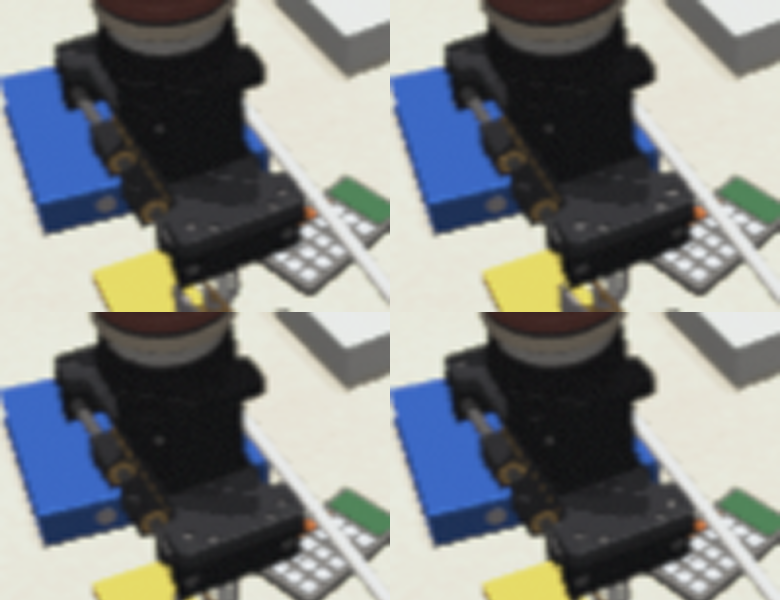

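Picture 11: the hook is still held and the yellow note block behind is undisturbed, but the crop cut off the board. I'll measure the swing numerically.

Run:
```python
import numpy as np
d=np.load("fr.npz");t=d["t"];f=d["f"].mean(-1)
V=f.std(0)[255:310,215:265];print((V>8).sum(1));r=255+int(np.argmax((V>8).sum(1)));print("row",r)
for i in range(16): print(round(float(t[i]),2),f[i,290,218:262:2].astype(int))
```

```text
[ 8  8  9 10  7  7  5  8  9  9  9  7  9  7  8  8  7  3  6  6  8  6  5  6
  6  9  9 14 15 17 17 17 17 15 10 12 14 15 15 14 15 11 14 11 12 13 14 18
 16 22 24 25 22 22 21]
row 306
26.98 [206 203 207 207 140 102 101 101 103 103 103 104 107 112 101  82  92  86
  85  79  61  82]
27.02 [206 203 205 143 107 103 102 103 104 104 104 103 108 110  87  88  92  87
  84  79  61  81]
27.07 [206 204 171 107 107 102 102 104 104 105 104 106 112 113  83  89  93  87
  86  80  61  82]
27.12 [206 203 157 106 107 103 103 104 104 105 105 104 110 106  79  89  93  87
  85  79  61  81]
27.18 [206 204 186 114 108 102 102 103 104 105 104 106 112 112  82  88  93  87
  85  79  62  80]
27.23 [206 204 207 178 108 102 101 102 102 104 104 105 109 111  88  87  92  87
  85  79  62  81]
27.27 [206 204 207 209 184 106 101 101 101 102 102 104 108 112 101  82  92  87
  85  79  60  82]
27.32 [206 204 207 209 201  92 100 101 100 100 101 102 104 114 111  85  88  86
  85  80  62  81]
27.38 [205 204 207 209 201  89  79  95 100  99 100 102 103 107 112  98  83  86
  84  80  61  81]
27.43 [206 204 207 209 200  90  78  84  98 100 100 101 101 106 112 107  81  86
  84  80  61  82]
27.48 [206 204 207 209 200  89  78  82  98  99  99 100 102 105 112 110  80  86
  85  80  62  81]
27.52 [206 204 207 209 201  90  78  86 100  99  99 100 102 108 113 103  83  86
  84  79  61  80]
27.57 [205 204 207 209 201  90  85  99 100 100 101 102 102 109 112  97  83  86
  84  78  61  82]
27.62 [206 204 207 209 200  94  99 100 100 101 102 103 102 112 111  81  87  87
  85  79  61  81]
27.68 [206 204 208 209 187 107 101 101 101 103 104 102 108 113  97  83  92  87
  85  80  61  82]
27.73 [206 204 207 189 113 103 101 101 103 103 103 105 109 111  88  88  93  87
  85  80  62  81]
```

The swing is down to about ±8–13 mm at the foot, roughly 0.07 m/s at the centre. Crossing over the bar now.

```bash
python3 -m handwheel '[{"x":-1.7,"y":0,"z":1,"spin":0},{"x":-5.2,"y":0,"z":2.5,"spin":0},{"x":-10.4,"y":0,"z":2.5,"spin":0},{"x":-17.4,"y":0,"z":2.5,"spin":0},{"x":-26,"y":0,"z":2.5,"spin":0},{"x":-36.5,"y":0,"z":2.5,"spin":0},{"x":-47,"y":0,"z":2.5,"spin":0},{"x":-55.6,"y":0,"z":2.5,"spin":0},{"x":-62.6,"y":0,"z":2.5,"spin":0},{"x":-67.8,"y":0,"z":2.5,"spin":0},{"x":-71.3,"y":0,"z":2.5,"spin":0},{"x":-73,"y":0,"z":2.5,"spin":0}]'; python3 f.py; python3 -c "
from h import *
go((428.2,-225,284.6),-0.032)"
```

```text
time_s: 29.28
ee_pos: [428.2, -226.1, 316.0]
eef_rot: [-0.0, 0.016, 1.0, 0.0]
ft_force: [0.0, -0.4, -6.9]
width: 0.096
F [ 0.16 -0.01 -7.06] sd [0.46 0.48 0.33] p [ 428.19 -226.13  316.07] tipz 262.0 t 29.675
t 29.68 at [ 428.2 -226.1  316.1] yaw -0.033 F [-0.18  0.39 -6.51] w 0.085 -> d [ 0.   1.1 31.5] spin -0.0
```

No contact, and the load is a steady 7 N. Lowering, slowly at the end.

```bash
python3 -m handwheel '[{"x":0,"y":0,"z":2,"spin":0},{"x":0,"y":0,"z":5,"spin":0},{"x":0,"y":0,"z":9,"spin":0},{"x":0,"y":0,"z":13,"spin":0},{"x":0,"y":0,"z":17,"spin":0},{"x":0,"y":0,"z":21,"spin":0},{"x":0,"y":0,"z":24,"spin":0},{"x":0,"y":0,"z":26,"spin":0},{"x":0,"y":0,"z":27.5,"spin":0},{"x":0,"y":0,"z":28.5,"spin":0},{"x":0,"y":0,"z":29,"spin":0},{"x":0,"y":0,"z":29,"spin":0}]'; python3 f.py; python3 -m handwheel '[{"x":0,"y":0,"z":0.5,"spin":0},{"x":0,"y":0,"z":1,"spin":0},{"x":0,"y":0,"z":1.5,"spin":0},{"x":0,"y":0,"z":1.5,"spin":0}]'; python3 f.py
```

```text
time_s: 31.18
ee_pos: [428.3, -226.1, 287.1]
eef_rot: [0.0, 0.016, 1.0, -0.0]
ft_force: [0.2, 0.3, -7.0]
width: 0.089
F [ 0.35  0.23 -7.22] sd [0.44 0.45 0.56] p [ 428.26 -226.13  287.11] tipz 233.0 t 31.575
time_s: 32.08
ee_pos: [428.2, -226.1, 285.5]
eef_rot: [-0.0, 0.016, 1.0, 0.0]
ft_force: [0.7, -0.0, -6.6]
width: 0.094
F [ 0.02  0.31 -7.52] sd [0.22 0.74 0.66] p [ 428.23 -226.12  285.55] tipz 231.4 t 32.475
```

```bash
for k in 1 2 3; do python3 -m handwheel '[{"x":0,"y":0,"z":0.3,"spin":0},{"x":0,"y":0,"z":0.6,"spin":0},{"x":0,"y":0,"z":0.6,"spin":0}]' >/dev/null; python3 f.py; done
```

```text
F [ 0.17 -0.04 -7.06] sd [0.41 0.45 0.49] p [ 428.24 -226.12  284.95] tipz 230.8 t 33.25
F [ 0.03 -0.05 -4.95] sd [0.29 0.51 0.66] p [ 428.3  -226.15  284.52] tipz 230.4 t 34.025
F [-1.75  1.33  0.4 ] sd [0.51 0.52 0.68] p [ 428.41 -226.21  284.22] tipz 230.1 t 34.8
```

The weight has moved to the bar (Fz about 0). Releasing and backing out.

```bash
python3 -m handwheel '[{"x":0,"y":0,"z":0,"spin":0},{"x":0,"y":0,"z":0,"spin":0},{"x":0,"y":0,"z":0,"spin":0},{"x":0,"y":0,"z":0,"spin":0},{"x":0,"y":0,"z":0,"spin":0},{"x":0,"y":0,"z":0,"spin":0}]' 0.5; python3 f.py; python3 -m handwheel '[{"x":5,"y":0,"z":0,"spin":0},{"x":15,"y":0,"z":0,"spin":0},{"x":30,"y":0,"z":0,"spin":0},{"x":50,"y":0,"z":0,"spin":0},{"x":70,"y":0,"z":0,"spin":0},{"x":85,"y":0,"z":0,"spin":0},{"x":85,"y":0,"z":0,"spin":0}]'; python3 -m handwheel '[{"x":0,"y":30,"z":-20,"spin":0},{"x":0,"y":80,"z":-40,"spin":0},{"x":0,"y":140,"z":-60,"spin":0},{"x":0,"y":200,"z":-60,"spin":0},{"x":0,"y":260,"z":-60,"spin":0},{"x":0,"y":320,"z":-60,"spin":0},{"x":0,"y":340,"z":-60,"spin":0},{"x":0,"y":340,"z":-60,"spin":0}]'
python3 - <<'E'
from h import *
fr=[]
for i in range(20): fr.append(robot.snapshot("side"))
f=np.array(fr).astype(float).mean(-1);print("motion",[round(np.abs(f[i+1]-f[i])[220:320,235:300].mean(),2) for i in range(19)])
t=robot.snapshot("top")
cv2.imwrite("pics/z9.png",np.hstack([crop(fr[-1][:,:,::-1],220,190,80,120,5),crop(t[:,:,::-1],280,160,80,120,5)]))
print(robot.state()["time_s"],np.round(robot.state()["ft_force"],1))
E
```

```text
time_s: 35.55
ee_pos: [428.2, -226.1, 283.7]
eef_rot: [0.0, 0.016, 1.0, -0.0]
ft_force: [-0.0, 0.1, 0.2]
width: 0.496
F [ 0.26 -0.26  0.02] sd [0.79 0.55 0.14] p [ 428.23 -226.11  283.74] tipz 229.6 t 35.95
time_s: 36.83
ee_pos: [342.5, -223.5, 284.0]
eef_rot: [0.0, 0.017, 1.0, -0.0]
ft_force: [0.3, -0.6, -1.2]
width: 0.497
time_s: 37.83
ee_pos: [354.3, 117.9, 343.7]
eef_rot: [-0.0, 0.014, 1.0, 0.0]
ft_force: [0.2, -0.8, 0.2]
width: 0.499Traceback (most recent call last):
  File "<stdin>", line 3, in <module>
ValueError: 200 camera calls are used up
```

The 200 camera calls are used up, so there can be no final picture. The arm is clear, so I'll let the rest of the swing die down before handing in.

```bash
for k in 1 2 3 4 5 6 7 8 9; do python3 -m handwheel '[{"x":0,"y":0,"z":0,"spin":0},{"x":0,"y":0,"z":0,"spin":0},{"x":0,"y":0,"z":0,"spin":0},{"x":0,"y":0,"z":0,"spin":0},{"x":0,"y":0,"z":0,"spin":0},{"x":0,"y":0,"z":0,"spin":0},{"x":0,"y":0,"z":0,"spin":0},{"x":0,"y":0,"z":0,"spin":0},{"x":0,"y":0,"z":0,"spin":0},{"x":0,"y":0,"z":0,"spin":0},{"x":0,"y":0,"z":0,"spin":0},{"x":0,"y":0,"z":0,"spin":0}]' | head -1; done; python3 -c "
from workcell import robot
print(robot.job_done(),robot.state()['time_s'],robot.state()['ft_force'])"
```

```text
time_s: 40.12
time_s: 41.62
time_s: 43.12
time_s: 44.62
time_s: 46.12
time_s: 47.62
time_s: 49.12
time_s: 50.62
time_s: 52.12
the job is handed in; nothing more can be done
the job is handed in; nothing more can be done
```

I hung the clipboard from the rail on the black S-hook and handed the job in at about 52 s. The final hang was not confirmed by a picture, because my force readings had used up all 200 camera calls.

- **Hook off the rail:** I took it off the bar with no noticeable force.
- **Through the hole:** The tip went up through the tab's hole on the first try. The side picture and about 1.2 N of sideways resistance confirmed it.
- **Lift and carry:** I tilted the clipboard up off the binder, and the full weight read about 7 N. I carried it to the rail in smooth ramps to limit the swing.
- **Onto the bar:** I lowered it in 0.6 mm steps until the load on the gripper fell from 7 N to about 0. The height matched the hook's original resting place to within 0.5 mm.

**Last checks:**
- **Release:** The gripper read about 0 N after letting go and backing out, and the arm ended about 340 mm away.
- **Swing:** The last swing I measured, before hanging, was about 0.07 m/s at the board's centre. I then waited 14 s after clearing the clipboard.
- **Not checked:** the clipboard's final upright angle and stillness, and whether the other objects stayed put. The arm's path was planned clear of those objects, and nothing seemed disturbed in the pictures I viewed.

One move was refused early on because its rows lacked a key, and I repeated it. It moved nothing.

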